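# Hold a racking wedge snug in the vise

### The job

A thin panel is nipped in one end of the bench vise and the vise is about to be tightened, so its other end needs packing. Take the tapered wooden wedge out of the pocket rack and slide its blade, thin end down, upright and square, into the gap between the two wooden cheeks near the empty end of the jaws, until it drags snugly on both cheeks without forcing the jaws apart. Finish still holding the wedge at that depth, and leave everything else where it is.

Things in the scene. Friction and masses are not known exactly. Their poses are not given: they have to be found in the camera images.
- wedge: tapered beech wedge, about 50 g, standing thin end down in a rack pocket, the only piece there with a tall square-cornered head. Origin: middle of the blade's tip; z up to the head, x across the thickness, y across the width (along the pocket row). Blade 36 wide, 100 long, tapering evenly from 3 thick at the tip to 13 at the shoulder; head block 24 (x) x 46 (y), z = 100 to 136 mm
- wedge_head (a point): the point to grip on the wedge: on its centre line in the head, 124 mm above the tip, 24 mm above the shoulder and rack top, 12 mm below the head's top
- rack: fixed wooden pocket rack, 85 (x) x 230 (y) mm, 110 mm tall, open front and back so the blades show; three pockets 19 x 42 mm through its top at y = -68, 0, +68 mm. Origin under its middle on the table, z up, y along the pockets. Heads rest on its top; before and behind them (x) it is free for fingers; neighbours rise at most 50 mm
- spacer: bystander in another pocket: parallel plywood spacer with a low flat square head (34 x 34 x 10 mm). Origin on its centre line 100 mm below the head's underside
- bradawl: bystander in another pocket: bradawl with a turned round handle 31 mm across, 49 mm tall above the rack. Origin on its axis 100 mm below the handle's seat
- vise: woodworker's vise, fixed. Origin on the table under the rear cheek's clamping face, mid-width; z up, y along the jaws, +x from front (moving) to rear jaw. Wooden cheeks: y = -100 to 100, 18 thick, tops 135 above the table, upright faces 107 deep. Panel clamped at y = 35 to 125, top 170 mm above the table; the empty end is at -y. Gap 7 to 9.5 mm (varies), clear 110 mm down at the lips
- rear_cheek: the rear wooden cheek, fixed. Origin at mid-width of its top edge, on its clamping face (x = 0 of the vise); axes as the vise
- front_jaw: the front (moving) jaw with its wooden cheek. Origin on the top edge of its clamping face at the panel, 80 mm towards +y from mid-width; axes as the vise. The screw is only nipped up: the empty end of this jaw gives like a spring, about 6 N per mm, swinging about the panel
- rear_lip (a point): point on the top edge of the rear cheek's clamping face, 75 mm from mid-width towards the empty end (25 mm from the cheek's end); axes as the vise
- front_lip (a point): the point facing rear_lip on the front cheek. The blade goes in midway between the two lips; their distance is the gap. Well centred, it touches both cheeks with its tip (gap - 3 mm) x 10 below the lips, 40 to 65 mm; each further mm presses each cheek about 0.6 N more and adds about 0.8 N of push. Snug on both: a push of about 8 to 20 N, best 10 to 14, some 14 to 22 mm past first touch
- paint_bottle: bystander: red paint bottle, 52 mm across, 150 mm tall, origin under its middle
- paint_pot: bystander: yellow paint jar, 60 mm across, 70 mm tall, origin under its middle
- offcut: bystander: loose beech offcut 50 x 120 x 28 mm, origin under its middle
- cup: bystander: white plastic cup, 76 mm across, 100 mm tall, origin under its middle
- brush: bystander: flat paint brush lying on the table, origin under its middle
- mallet: bystander: mallet lying on the table at the left, origin near its middle
Things that resemble listed ones, but are neither listed nor needed, are in the scene too. What is shaped like the wedge but green is not meant.

How it is judged:
On the way, in this order (a step that is already met when the one before it is completed fails the run):
1. the wedge is held in the fingers, its tip drawn clear above the rack (z of wedge in the frame of rack above 0.115 m and contact force between the fingers and wedge above 1 N), for 0.1 s.
2. the blade's tip is down in the gap near the empty end of the jaws (z of wedge in the frame of rear_lip below -0.015 m and x of wedge in the frame of rear_lip between -0.012 and 0.001 m and y of wedge in the frame of rear_lip between -0.02 and 0.02 m), for 0.1 s.
At the end, for the whole second after the job is handed in: The wedge is upright and square to the jaws (within 0.1 rad), within 20 mm along the jaws of the lip points at the empty end, its tip between the cheeks and 35 to 100 mm below their tops, pressing each cheek with 2 to 30 N, at rest, and the fingers still hold it with more than 3 N (z of wedge in the frame of rear_lip between -0.1 and -0.035 m and y of wedge in the frame of rear_lip between -0.02 and 0.02 m and x of wedge in the frame of rear_lip between -0.014 and 0.001 m and angle between wedge's own z axis and vertical below 0.1 rad and angle between the y axis of wedge and the y axis of vise, either way round below 0.1 rad and contact force between wedge and rear_cheek between 2 and 30 N and contact force between wedge and front_jaw between 2 and 30 N and contact force between the fingers and wedge above 3 N and linear speed of wedge below 0.01 m/s); the arm keeps its last pose, push and grip.
It fails at once if the jaws are forced apart: the front jaw's empty end pushed more than 4.5 mm (distance of front_lip from where it was at the start of the episode above 0.0045 m).
It fails at once if a rack neighbour is pulled out or knocked (over 20 mm) (distance of any of spacer, bradawl from where it was at the start of the episode above 0.02 m).
It fails at once if a bystander on the table is pushed over 30 mm (distance of any of paint_bottle, paint_pot, offcut, cup, brush, mallet from where it was at the start of the episode above 0.03 m).
It also fails if it takes over 64 s, if anything falls off the work surface, if the arm or the gripper's body presses on something with over 40 N, if the wrist force passes 120 N, or if a joint passes its speed limit or range.

### The arm

A 6-joint arm with a two-finger parallel gripper is mounted at the origin on the work surface. World frame = base frame: x ahead of the robot, y to its left, z up, the work surface at z = 0. Lengths are in m, angles in rad, forces in N, time in s.
With the tool pointing down it reaches from about 0.325 to 0.875 m from the base axis. Payload 4.4 kg.
Tool frame: the origin (TCP) lies at the very end of the fingers, on their centre line; the grasp point (between the pads) lies 19 mm behind it; z points along the fingers, y is the direction in which the jaws open and shut (so a half turn about z gives the same grasp; the last joint's range is limited). The gripper opens to 85 mm and grips with 20 to 120 N. Pads are 22 mm wide; open, the fingers measure 114 mm over their backs; the gripper's body (76 mm by 85 mm) begins 54 mm behind the grasp point. The pads swing forward as they close: fully open they stand 13 mm farther back than shut.
Start: joints at [1.069, 0.207, 1.542, -0, 1.393, -0.15], TCP at [0.198, 0.54, 0.231] pointing down, gripper open.
Joint ranges: [-2.73, 2.73], [-0.86, 2.22], [0.23, 2.46], [-1.11, 4.25], [0.08, 2.63], [-2.82, 2.82]. Speed limits (rad/s): [2.79, 2.79, 3.14, 3.14, 3.14, 3.14].

### API

Orientations are given as a rotation vector (axis times angle).
In Python, from plant import monitor, optics, job gives the robot as it stands.
- The arm moves only by the tool apply_moves, never from a script. Its argument "commands" is a list of rows, each a list of 3 entries, a list of its own where there are three numbers: the closure in counts, from 0 (fully open) to 255 (shut), then the shift along the tool's x, y, z in mm, then the turn about the tool's z in degrees. A call has 1 to 10 rows; each row is the pose to reach, as a shift and turn from the pose measured when the call began, along the tool's axes at that moment; what a row does not reach only later rows make up. A row lasts 1/8 s, in which the tool goes at most 62.5 mm and 10.7 degrees, less where a joint would pass 70% of its speed; a pose out of reach is approached as far as the arm can. A call with a gripper value outside its range is refused whole. The fingers move at their own pace and stop on an object; "grip_force" is the grip in N (left out, the last holds). Time passes only in rows, so rows that repeat a pose let the fingers close. It gives the time, the measured TCP pose, the force and the opening at its end, in the units of the state.
- monitor.read_state(): the state, without advancing time (a new reading comes with each control period).
- optics.read_camera(name): name is "scene" or "top"; returns the picture (400x640x3 uint8, red, green, blue); there is no depth.
- optics.get_calibration(name): a dict with "camera_matrix" (3x3 intrinsics, pixels), "distortion" ([k1, k2, p1, p2, k3] as OpenCV has them; the pictures are not rectified), "R" (3x3) and "t" (3): a world point X has camera coordinates R X + t. Camera axes: x right, y down, z forward; pixel columns grow to the right and rows downward; lengths in m; the calibration is good to about 2 mm. A picture is of the moment at which its call begins. get_calibration takes no time and is no camera call.
- job.sign_off(): hands the job in, once; it reports no verdict.
Trained networks look in the newest picture that a camera, given by its name, has taken for a name from the list of things; names that differ only in an ending like _2 or _b are one class to them, and where a whole thing is asked for, a point or a joint stands for the part that bears it (a point fixed in the world has none). Each returns a list of dicts, best first, with "confidence" (0 to 1); they miss things now and then, are a little off and sometimes report something else, mostly with a low value. They report only what shows in the picture. A call takes as long as a camera call. They do not tell look-alikes from the thing itself.
- optics.silhouettes(target, camera): "region" (400x640 bool, what is visible of it) and "position" ([column, row] in pixels, amid what is visible of it).
The state is a dict: "time": time; "joint_pos": joint angles; "dq": joint speeds; "joint_torque": joint torques, N m; "ee_pos": TCP position; "tool_rot": TCP orientation; "force": force on the tool from outside, world axes, zero at the start; "ft_torque": the same for the moment, N m; "width": opening from 0.0 (shut) to 1.0 (fully open).
Only numpy, scipy, OpenCV 4.12 (cv2) and the standard library are available. Lean on these libraries where they do the work, as an engineer would, in place of code of your own. Each camera call takes 0.05 s, during which the arm holds its last target. There are 200 camera calls.

## Working session

There is one attempt and no reset: what is moved stays moved. The work goes in short steps, Python scripts to look and compute and a tool call to move; the robot and the scene stay as the last step left them, time stands still between calls to the robot, and variables do not carry over. Pictures are saved under pics/ and viewed, about 8 in all and at most 12, crops included, and the job is handed in when it is done.

Besides the shell and the picture viewer there is one more tool, called after "Request:" in YAML: its name, and indented under it one key for each argument. apply_moves: Moves the arm, as the interface text tells. Its arguments: {"type":"object","properties":{"commands":{"type":"array","items":{"type":"array"}},"grip_force":{"type":"number"}},"required":["commands"]}

```bash
ls; mkdir -p pics; python3 - <<'E'
from plant import monitor, optics, job
import cv2,numpy as np
print(monitor.read_state())
for c in ("scene","top"):
    im=optics.read_camera(c); cv2.imwrite(f"pics/{c}0.png",im[:,:,::-1])
    k=optics.get_calibration(c); print(c,k)
    for n in ("wedge","rack","spacer","bradawl","vise","rear_cheek","front_jaw","cup","paint_bottle"):
        for d in optics.silhouettes(n,c)[:3]:
            r=d["region"]; ys,xs=np.nonzero(r); print(c,n,round(d["confidence"],2),np.round(d["position"]),r.sum(),(xs.min(),xs.max(),ys.min(),ys.max()) if r.any() else "")
E
```

```text
pics
{'time': 0.0, 'joint_pos': array([ 1.06951009e+00,  2.07455207e-01,  1.54297316e+00,  2.45199814e-05,
        1.39351863e+00, -1.50515674e-01]), 'dq': array([ 1.52837418e-03, -6.57205153e-04,  7.41326336e-04,  6.61103678e-05,
       -1.65612186e-04, -4.70253514e-04]), 'joint_torque': array([ 1.62799359e-03, -3.83029139e+01, -2.91598266e+01, -3.84893883e-05,
        1.05313872e-02, -8.15347363e-06]), 'ee_pos': array([0.19721952, 0.53929905, 0.23009668]), 'tool_rot': array([-0.5480396 , -3.09263087,  0.00349053]), 'force': array([-0.04667384, -0.7142549 , -0.64569932]), 'ft_torque': array([-0.0414983 , -0.01281958, -0.01944514]), 'width': 0.9956924517231436}
scene {'camera_matrix': array([[375.66668531,   0.        , 322.59394577],
       [  0.        , 375.66668531, 198.43015134],
       [  0.        ,   0.        ,   1.        ]]), 'distortion': array([-0.06813002,  0.        ,  0.        ,  0.        ,  0.        ]), 'R': array([[-0.41796136,  0.90827365, -0.01863531],
       [ 0.6890568 ,  0.30358255, -0.6580565 ],
       [-0.59203803, -0.28788298, -0.75273791]]), 't': array([
[... 2363 characters left out ...]
int64(259), np.int64(190), np.int64(202))
top spacer 0.16 [416. 184.] 425 (np.int64(374), np.int64(438), np.int64(180), np.int64(192))
top vise 0.61 [403. 184.] 5357 (np.int64(359), np.int64(444), np.int64(150), np.int64(235))
top vise 0.24 [332. 137.] 599 (np.int64(312), np.int64(349), np.int64(131), np.int64(150))
top rear_cheek 0.97 [415. 185.] 448 (np.int64(373), np.int64(438), np.int64(180), np.int64(193))
top front_jaw 0.79 [400. 199.] 1146 (np.int64(371), np.int64(438), np.int64(188), np.int64(211))
top cup 0.85 [487. 184.] 596 (np.int64(475), np.int64(504), np.int64(172), np.int64(197))
top paint_bottle 0.55 [292. 138.] 316 (np.int64(285), np.int64(303), np.int64(128), np.int64(149))
```

```bash
python3 - <<'E'
import cv2
a=cv2.imread("pics/scene0.png")[130:300,170:500]; cv2.imwrite("pics/sc1.png",cv2.resize(a,None,fx=2.4,fy=2.4,interpolation=cv2.INTER_CUBIC))
b=cv2.imread("pics/top0.png")[120:270,195:515]; cv2.imwrite("pics/tc1.png",cv2.resize(b,None,fx=2.5,fy=2.5,interpolation=cv2.INTER_CUBIC))
E
```

```text
(no output)
```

View pics/sc1.png

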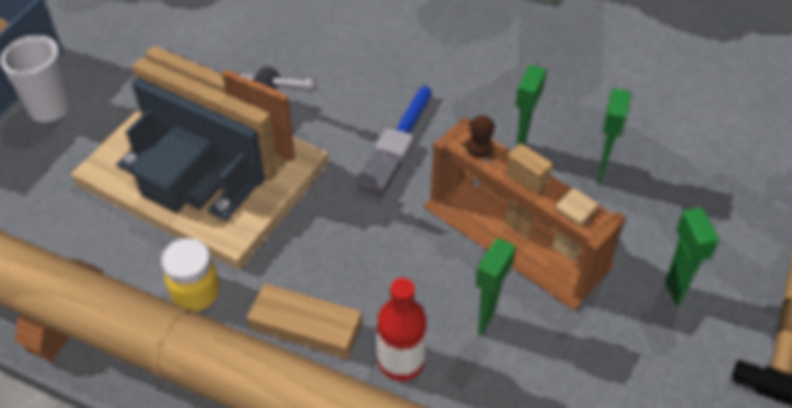

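View pics/tc1.png

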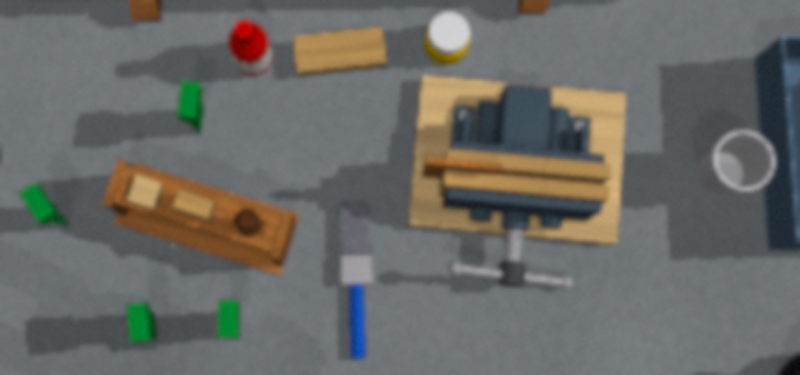

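The top crop shows the rack at left, with the spacer, a tall-headed block and the bradawl in it. The vise is right of centre, with its panel at the left (+y) end and its empty end at the right (-y).

Things that could be taken for the wedge, in raw scene pixels:
- Green look-alikes at about (391,170), (427,180), (376,245) and (460,233). These are rejected.
- The flat spacer at (409,217). Rejected.
- The tall wooden head in the middle pocket at (390,200). Chosen.

Next is a close crop to check that choice.

```bash
python3 - <<'E'
import cv2,numpy as np
s=cv2.imread("pics/scene0.png")[172:232,360:420]; t=cv2.imread("pics/top0.png")
z=lambda a,f:cv2.resize(a,None,fx=f,fy=f,interpolation=cv2.INTER_CUBIC)
im=np.zeros((600,800,3),np.uint8)
im[:300,:300]=z(s,5); r=z(t[180:235,230:325],5); im[:275,310:785]=r
v=z(t[165:215,360:450],6.0); im[300:600,0:540]=v
cv2.imwrite("pics/close.png",im)
E
```

```text
(no output)
```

View pics/close.png

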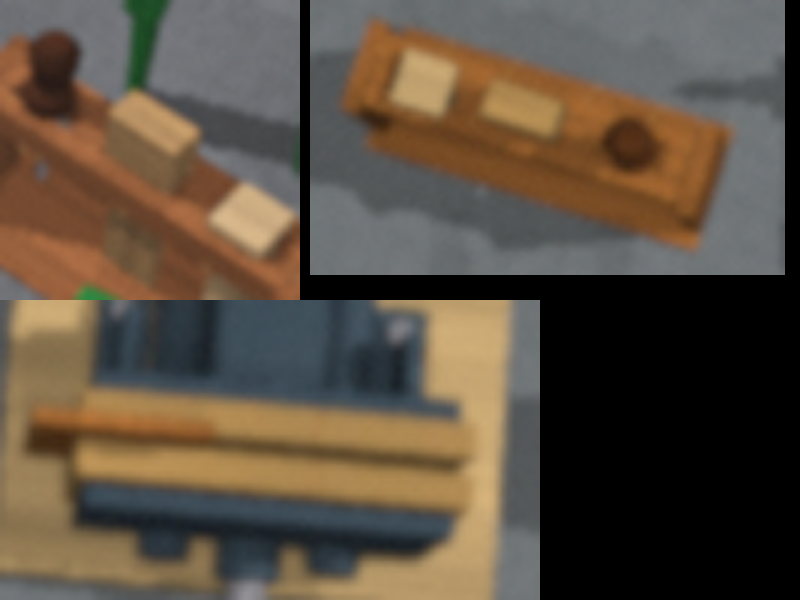

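The middle pocket holds the tall, square-cornered wooden head. Its top face is centred at about (272.2,201.2) in the top picture and (390.2,196) in the scene picture. The gap between the cheeks shows as a dark line in the vise crop. Now I'll triangulate these.

```bash
cat > h.py <<'E'
from plant import monitor, optics
import cv2,numpy as np
from scipy.optimize import least_squares
CAL={c:optics.get_calibration(c) for c in("scene","top")}
def ray(c,p):
    k=CAL[c];u=cv2.undistortPoints(np.array([[p]],float),k["camera_matrix"],k["distortion"])[0,0]
    return -k["R"].T@k["t"], k["R"].T@np.array([u[0],u[1],1])
def onz(c,p,z):
    o,d=ray(c,p);return o+d*(z-o[2])/d[2]
def proj(c,X):
    k=CAL[c];return cv2.projectPoints(np.atleast_2d(X).astype(float),cv2.Rodrigues(k["R"])[0],k["t"],k["camera_matrix"],k["distortion"])[0][:,0]
def tri(ps):
    A=0;b=0
    for c,p in ps:
        o,d=ray(c,p);d=d/np.linalg.norm(d);P=np.eye(3)-np.outer(d,d);A=A+P;b=b+P@o
    return np.linalg.solve(A,b)
E
python3 - <<'E'
from h import *
np.set_printoptions(precision=4,suppress=True)
w=tri([("top",(272.2,201.2)),("scene",(390.2,196))]);print("wedge top tri",w,"onz",onz("top",(272.2,201.2),.146),onz("scene",(390.2,196),.146))
s=onz("top",(252.4,196),.12);b=onz("top",(294,206.6),.15);print("sp",s,"bra",b,np.linalg.norm(s-b),"yaw of row dir",np.degrees(np.arctan2(*(s-b)[[1,0]])))
im=cv2.imread("pics/top0.png").astype(float)
for c in (400,410,420,430,434,437): print(c,im[178:206,c].mean(1).astype(int))
print("cam",ray("top",(0,0))[0])
E
```

```text
wedge top tri [0.5448 0.1875 0.1454] onz [0.5451 0.1861 0.146 ] [0.5448 0.1889 0.146 ]
sp [0.5658 0.2506 0.12  ] bra [0.5272 0.1199 0.15  ] 0.1396069038469886 yaw of row dir 73.53094453816955
400 [ 68  72  77  98 119 131 133 132 128 112  84  75  98 121 131 132 132 123
  98  76  72  76  72  58  39  35  40  49]
410 [ 72  72  75  81  99 119 128 130 129 126 109  83  77 101 121 128 130 128
 119  94  74  73  77  71  58  39  32  39]
420 [ 43  47  60  71  83 101 120 129 131 130 124 108  82  77 100 122 129 130
 130 121  97  77  74  77  69  55  38  35]
430 [110 109 103  89  80  83 101 121 128 131 131 124 104  79  78 103 124 130
 133 130 120  95  77  73  76  70  53  41]
434 [158 157 148 126  97  84  96 116 129 133 132 130 118  90  71  91 118 131
 132 132 125 106  85  78  82  87  94 116]
437 [158 160 157 152 149 147 144 140 136 134 133 133 124 112 122 139 140 136
 135 134 134 127 129 143 153 156 157 156]
cam [ 0.3394 -0.0055  1.6464]
```

```bash
python3 - <<'E'
from h import *
np.set_printoptions(precision=4,suppress=True)
im=cv2.imread("pics/top0.png").astype(float).mean(2)
E=[];L=102
for c in range(396,434,2):
    col=im[:,c];y0=185+(c-400)*.13
    def cross(a,b):
        for y in np.arange(int(a),int(b)):
            if (col[y]-L)*(col[y+1]-L)<=0: return y+(L-col[y])/(col[y+1]-col[y])
        return np.nan
    m=int(round(188.7+(c-400)*.075))
    m=m-2+np.argmin(col[m-2:m+3])
    E.append([c,cross(m-10,m-5),cross(m-4,m),cross(m,m+4),cross(m+5,m+11)])
E=np.array(E)
P=[]
for j in range(1,5):
    ok=~np.isnan(E[:,j]);f=np.polyfit(E[ok,0],E[ok,j],1)
    a,b=[onz("top",(c,np.polyval(f,c)),.135) for c in (398,434)]
    P.append((a,b));d=a-b;print(j,ok.sum(),f,a,b,"yaw of +y",np.degrees(np.arctan2(d[1],d[0])))
d=(P[1][0]-P[1][1]);d/=np.linalg.norm(d);n=np.array([d[1],-d[0],0])
for a,b in P: print("offset along vise x, mm",(a-P[1][1])@n*1e3,(b-P[1][1])@n*1e3)
# ends along y
for r,c0 in ((None,0),):
  for k in (185,187,194,196):
    print(k,im[k if k<190 else k,428:446].astype(int))
for r in (187,188,189,196,197,198): print(r, onz("top",(438.5,r),.135))
E
```

```text
1 19 [  0.0931 143.9731] [ 0.6024 -0.1962  0.135 ] [ 0.5902 -0.305   0.135 ] yaw of +y 83.60099405057632
2 19 [  0.0912 150.8541] [ 0.5835 -0.1955  0.135 ] [ 0.5716 -0.304   0.135 ] yaw of +y 83.73335440992295
3 19 [  0.0946 152.3362] [ 0.5748 -0.1952  0.135 ] [ 0.5626 -0.3036  0.135 ] yaw of +y 83.54928340472507
4 19 [  0.0917 159.2638] [ 0.5571 -0.1945  0.135 ] [ 0.5452 -0.3027  0.135 ] yaw of +y 83.73754281816231
offset along vise x, mm 18.88677293649893 18.63407920689655
offset along vise x, mm 6.753127801910636e-16 0.0
offset along vise x, mm -8.664023155141109 -9.014386046679181
offset along vise x, mm -26.365123557911215 -26.35716853541494
185 [124 122 121 121 120 119 116 115 124 140 151 158 164 164 160 144 111  89]
187 [131 132 131 132 132 133 133 132 131 134 139 152 161 164 159 139 110  89]
194 [127 126 124 122 121 119 118 119 127 140 152 162 166 167 155 125  97  87]
196 [131 130 133 133 132 134 132 133 132 135 145 161 167 166 153 120  93  89]
187 [ 0.5819 -0.3182  0.135 ]
188 [ 0.5788 -0.318   0.135 ]
189 [ 0.5757 -0.3178  0.135 ]
196 [ 0.5543 -0.3167  0.135 ]
197 [ 0.5513 -0.3166  0.135 ]
198 [ 0.5482 -0.3164  0.135 ]
```

The numbers agree with what they should be. The wedge top is at (0.545, 0.1875) with a triangulated height of 0.1454, against 0.146 expected. The rack yaw is about -16.7°. The gap is about 8.8 mm, with its middle at (0.568, -0.293), and the vise yaw is about -6.3°. I'll go above the wedge now.

Request:
apply_moves:
  commands:
    - [0, [-447, -211, 0], 86.6]
    - [0, [-447, -211, 0], 86.6]
    - [0, [-447, -211, 0], 86.6]
    - [0, [-447, -211, 0], 86.6]
    - [0, [-447, -211, 0], 86.6]
    - [0, [-447, -211, 0], 86.6]
    - [0, [-447, -211, 0], 86.6]
    - [0, [-447, -211, 0], 86.6]
    - [0, [-447, -211, 0], 86.6]
    - [0, [-447, -211, 0], 86.6]
  grip_force: 40

```text
time: 2.25
ee_pos: [0.5445, 0.1883, 0.231]
tool_rot: [-2.519, -1.875, 0.001]
force: [-0.6, 0.4, 0.4]
width: 1.001
```

Request:
apply_moves:
  commands:
    - [0, [0, 0, 50], 0]
    - [0, [0, 0, 70], 0]
    - [0, [0, 0, 70], 0]

```text
time: 2.62
ee_pos: [0.5415, 0.1895, 0.1588]
tool_rot: [-2.514, -1.877, 0.008]
force: [-0.4, 0.2, -0.3]
width: 1.002
```

```bash
python3 - <<'E'
from h import *
s=monitor.read_state();print(s["ee_pos"],s["force"])
im=optics.read_camera("scene")[:,:,::-1].copy()
cv2.imwrite("pics/s2.png",cv2.resize(im[130:240,340:450],None,fx=5,fy=5,interpolation=cv2.INTER_CUBIC))
print(proj("scene",s["ee_pos"]),proj("scene",[.545,.1875,.146]))
E
```

```text
[0.54146169 0.18950404 0.15881116] [-0.44454904  0.23902786 -0.31977351]
[[391.36906499 191.98792434]] [[389.6736687  195.88139443]]
```

View pics/s2.png

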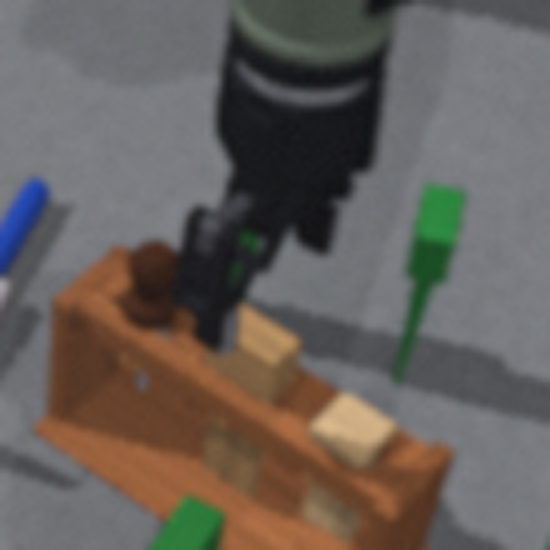

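```bash
python3 - <<'E'
from h import *
s=monitor.read_state();print(s["ee_pos"],s["tool_rot"],s["dq"])
R=cv2.Rodrigues(s["tool_rot"])[0];e=s["ee_pos"]
for sg in(1,-1):
  p=e+R@np.array([0,sg*.046,-.013]);print(p,(proj("scene",p)-[340,130])*5+2)
print((proj("scene",[.545,.1875,.146])-[340,130])*5+2)
E
```

```text
[0.54311958 0.18960371 0.16069336] [-2.51616761 -1.87800841  0.00286909] [-0.00703122 -0.02142609 -0.04366297 -0.00238439 -0.00313712  0.00147308]
[0.58725248 0.1765137  0.17357506] [[210.37280172 345.76808302]]
[0.49905342 0.20268373 0.17381157] [[310.01573412 246.78055966]]
[[250.36834349 331.40697217]]
```

The finger end shows at (212,345) in the crop against a predicted (210,346), so the grasp position holds. I'll go down and grip.

Request:
apply_moves:
  commands:
    - [0, [-1, 2, 20], 0]
    - [0, [-1, 2, 35], 0]
    - [0, [-1, 2, 45], 0]
    - [0, [-1, 2, 46], 0]
    - [0, [-1, 2, 46], 0]
    - [120, [-1, 2, 46], 0]
    - [255, [-1, 2, 46], 0]
    - [255, [-1, 2, 46], 0]
    - [255, [-1, 2, 46], 0]
    - [255, [-1, 2, 46], 0]
  grip_force: 40

```text
time: 3.92
ee_pos: [0.5449, 0.1881, 0.115]
tool_rot: [-2.516, -1.878, 0.002]
force: [-0.8, 0.2, 1.4]
width: 0.278
```

Request:
apply_moves:
  commands:
    - [255, [0, 0, 0], 0]
    - [255, [0, 0, 0], 0]
    - [255, [0, 0, 0], 0]
    - [255, [0, 0, 0], 0]

```text
time: 4.42
ee_pos: [0.5449, 0.1881, 0.115]
tool_rot: [-2.516, -1.878, 0.002]
force: [0.0, 0.1, 0.9]
width: 0.274
```

The opening of 0.274 × 85 is about 23 mm, so the fingers hold the 24 mm head. Lifting now.

Request:
apply_moves:
  commands:
    - [255, [0, 0, 0], 0]
    - [255, [0, 0, -15], 0]
    - [255, [0, 0, -40], 0]
    - [255, [0, 0, -70], 0]
    - [255, [0, 0, -100], 0]
    - [255, [0, 0, -130], 0]
    - [255, [0, 0, -160], 0]
    - [255, [0, 0, -185], 0]
    - [255, [0, 0, -190], 0]
    - [255, [0, 0, -190], 0]
  grip_force: 60

```text
time: 5.68
ee_pos: [0.5451, 0.188, 0.305]
tool_rot: [-2.516, -1.878, 0.002]
force: [0.1, -0.4, -0.9]
width: 0.272
```

```bash
python3 - <<'E'
from h import *
s=monitor.read_state();print(s)
im=optics.read_camera("scene")[:,:,::-1].copy()
cv2.imwrite("pics/s3.png",cv2.resize(im[110:240,330:450],None,fx=5,fy=4.6,interpolation=cv2.INTER_CUBIC))
E
```

```text
{'time': 5.675, 'joint_pos': array([1.81600252e-01, 1.64286190e-01, 1.43959544e+00, 8.52275004e-04,
       1.53950828e+00, 4.70059271e-01]), 'dq': array([ 0.00096823,  0.01931771,  0.02736988, -0.00026601, -0.00333168,
        0.00075313]), 'joint_torque': array([ 2.07683287e-02, -3.90068436e+01, -3.15594971e+01,  4.28775951e-03,
        1.36938767e-02,  1.21540538e-05]), 'ee_pos': array([0.54506955, 0.18800231, 0.3049993 ]), 'tool_rot': array([-2.51643844e+00, -1.87812003e+00,  1.93573988e-03]), 'force': array([ 0.09856486, -0.4015756 , -0.88865128]), 'ft_torque': array([ 0.06757475, -0.03575669, -0.03260956]), 'width': 0.271967697162086}
```

View pics/s3.png

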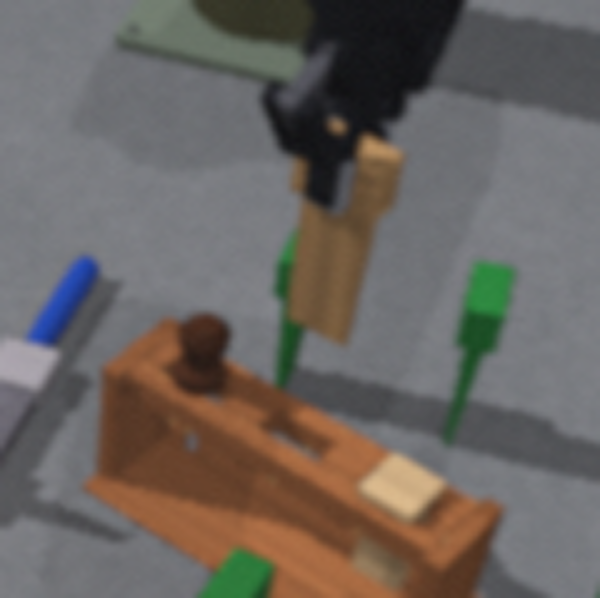

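The wedge hangs from the fingers, with its tip edge running from (290,315) to (347,343) in the crop. The neighbours are untouched. I'll measure the tip offset, then work out the transfer.

```bash
python3 - <<'E'
from h import *
s=monitor.read_state();R=cv2.Rodrigues(s["tool_rot"])[0];e=s["ee_pos"];print(np.round(R,3))
for q in((290,315),(347,343),(318.5,330)):
    p=(330+(q[0]-2)/5,110+(q[1]-2)/4.6);o,d=ray("scene",p);n=R[:,1]
    X=o+d*(((e+n*.0015-o)@n)/(d@n));print("tool-frame mm",(R.T@(X-e))*1e3,X)
g=np.array([.5683,-.2933,.305]);print("to gap, tool mm",R.T@(g-e)*1e3)
E
```

```text
[[ 0.284  0.959 -0.004]
 [ 0.959 -0.284  0.   ]
 [-0.001 -0.004 -1.   ]]
tool-frame mm [-14.42962179   1.5         98.71996439] [0.54162054 0.17369548 0.20529303]
tool-frame mm [20.30286305  1.5        97.63334359] [0.55150247 0.20699352 0.20634881]
tool-frame mm [ 3.18046915  1.5        98.90688524] [0.54662815 0.19057841 0.20509048]
to gap, tool mm [-454.64165628  159.53164655   -1.16706552]
```

Request:
apply_moves:
  commands:
    - [255, [-20, 7, -10], 0]
    - [255, [-70, 24, -10], -2]
    - [255, [-120, 42, -10], -4]
    - [255, [-175, 61, -10], -6]
    - [255, [-230, 80, -10], -8]
    - [255, [-285, 100, -10], -10]
    - [255, [-340, 119, -10], -10.3]
    - [255, [-395, 138, -10], -10.3]
    - [255, [-440, 153, -10], -10.3]
    - [255, [-457, 159, -10], -10.3]

```text
time: 6.98
ee_pos: [0.5655, -0.2992, 0.3128]
tool_rot: [-2.34, -2.09, 0.006]
force: [-0.3, 0.6, 0.0]
width: 0.27
```

Request:
apply_moves:
  commands:
    - [255, [0, 0, 0], 0]
    - [255, [0, 0, 0], 0]

```text
time: 7.22
ee_pos: [0.5652, -0.2982, 0.3124]
tool_rot: [-2.338, -2.089, 0.006]
force: [0.2, -1.0, -0.6]
width: 0.274
```

```bash
python3 - <<'E'
from h import *
np.set_printoptions(precision=4,suppress=True)
s=monitor.read_state();R=cv2.Rodrigues(s["tool_rot"])[0];e=s["ee_pos"];print(e,R,s["force"],s["ft_torque"])
g=np.array([.5683,-.2933,.305]);print("to gap, tool mm",R.T@(g-e)*1e3,"ytool yaw",np.degrees(np.arctan2(R[1,1],R[0,1])))
E
```

```text
[ 0.5652 -0.2982  0.3124] [[ 0.1121  0.9937 -0.0067]
 [ 0.9937 -0.112   0.0018]
 [ 0.0011 -0.0068 -1.    ]] [ 0.1895 -1.0145 -0.6424] [0.0362 0.0294 0.0087]
to gap, tool mm [5.2542 2.6204 7.3983] ytool yaw -6.433335055427501
```

Request:
apply_moves:
  commands:
    - [255, [2, 3.5, 20], 0]
    - [255, [2, 3.5, 45], 0]
    - [255, [2, 3.5, 60], 0]
    - [255, [2, 3.5, 60], 0]
    - [255, [2, 3.5, 60], 0]

```text
time: 7.85
ee_pos: [0.569, -0.2964, 0.2532]
tool_rot: [-2.339, -2.091, 0.005]
force: [0.4, 0.6, 0.3]
width: 0.27
```

```bash
python3 - <<'E'
from h import *
np.set_printoptions(precision=4,suppress=True)
s=monitor.read_state();R=cv2.Rodrigues(s["tool_rot"])[0];e=s["ee_pos"];print(e,R[:,2],s["force"])
t=e+R@np.array([.003,0,.105]);print("tip",t)
im=optics.read_camera("scene")[:,:,::-1].copy();tp=optics.read_camera("top")[:,:,::-1].copy()
out=np.zeros((600,800,3),np.uint8)
a=cv2.resize(im[100:200,190:290],None,fx=6,fy=6,interpolation=cv2.INTER_CUBIC);out[:600,:600]=a
cv2.imwrite("pics/s4.png",out[:,:600])
cv2.imwrite("pics/t4.png",cv2.resize(tp[150:230,360:460],None,fx=6,fy=6,interpolation=cv2.INTER_CUBIC))
f=lambda X:(proj("scene",X)-[190,100])*6+2.5
print("tip px",f(t))
for n,x,y in(("rear398",.5835,-.1955),("rear434",.5716,-.304),("front398",.5748,-.1952),("front434",.5626,-.3036),("rb398",.6024,-.1962),("rb434",.5902,-.305)): print(n,f([x,y,.135]))
E
```

```text
[ 0.569  -0.2964  0.2532] [-0.0055  0.001  -1.    ] [0.3882 0.5523 0.3106]
tip [ 0.5688 -0.2934  0.1482]
tip px [[263.9722 317.9378]]
rear398 [[419.5597 409.974 ]]
rear434 [[248.3909 335.3276]]
front398 [[429.2612 398.7594]]
front434 [[258.9738 324.5258]]
rb398 [[398.0981 434.6691]]
rb434 [[225.9399 357.8744]]
```

View pics/s4.png

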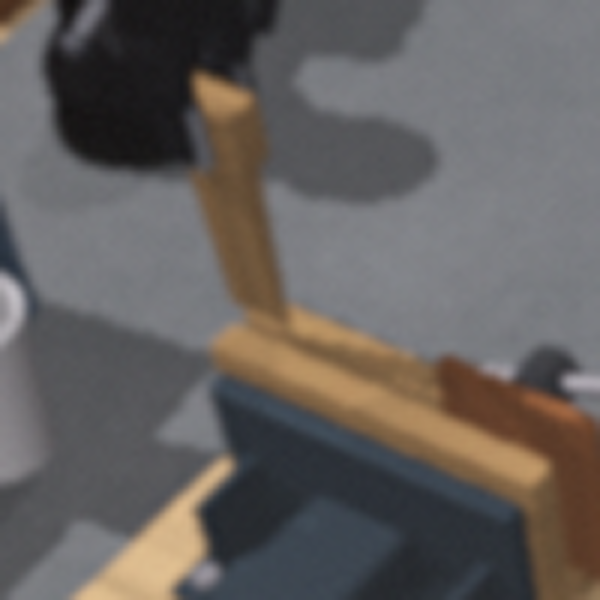

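The scene crop shows the blade tip at (262,314), directly over the gap, against a predicted (264,318). I'll go down carefully and watch the force.

Request:
apply_moves:
  commands:
    - [255, [0, -0.5, 6], 0]
    - [255, [0, -0.5, 12], 0]
    - [255, [0, -0.5, 16], 0]
    - [255, [0, -0.5, 18], 0]
    - [255, [0, -0.5, 18], 0]

```text
time: 8.57
ee_pos: [0.5685, -0.2967, 0.2355]
tool_rot: [-2.34, -2.091, 0.005]
force: [-0.8, -0.2, 0.1]
width: 0.273
```

Request:
apply_moves:
  commands:
    - [255, [0, 0, 5], 0]
    - [255, [0, 0, 10], 0]
    - [255, [0, 0, 15], 0]
    - [255, [0, 0, 15], 0]

```text
time: 9.07
ee_pos: [0.568, -0.2965, 0.2196]
tool_rot: [-2.339, -2.09, 0.006]
force: [0.1, 0.1, 0.2]
width: 0.268
```

Request:
apply_moves:
  commands:
    - [255, [0, 0, 6], 0]
    - [255, [0, 0, 12], 0]
    - [255, [0, 0, 15], 0]
    - [255, [0, 0, 15], 0]
    - [255, [0, 0, 15], 0]

```text
time: 9.7
ee_pos: [0.5677, -0.2964, 0.2045]
tool_rot: [-2.338, -2.09, 0.006]
force: [-0.2, 0.5, -0.6]
width: 0.267
```

Request:
apply_moves:
  commands:
    - [255, [0, 0, 5], 0]
    - [255, [0, 0, 10], 0]
    - [255, [0, 0, 10], 0]
    - [255, [0, 0, 10], 0]

```text
time: 10.2
ee_pos: [0.5673, -0.2961, 0.1939]
tool_rot: [-2.337, -2.089, 0.007]
force: [-2.1, 0.5, -1.8]
width: 0.277
```

Request:
apply_moves:
  commands:
    - [255, [0, 0, 4], 0]
    - [255, [0, 0, 8], 0]
    - [255, [0, 0, 8], 0]
    - [255, [0, 0, 8], 0]

```text
time: 10.7
ee_pos: [0.5669, -0.2961, 0.1854]
tool_rot: [-2.337, -2.088, 0.007]
force: [-4.0, -0.6, -0.8]
width: 0.271
```

A force of -4 N in x means the blade is resting on the rear cheek, so I'll shift a little towards the front.

Request:
apply_moves:
  commands:
    - [255, [0, -0.8, 0], 0]
    - [255, [0, -0.8, 0], 0]
    - [255, [0, -0.8, 0], 0]

```text
time: 11.08
ee_pos: [0.5667, -0.296, 0.1855]
tool_rot: [-2.337, -2.089, 0.006]
force: [0.1, 0.0, -0.7]
width: 0.271
```

```bash
cat > f.py <<'E'
from h import *
import sys
F=[];T=[];Z=[]
for i in range(6):
    optics.read_camera("top"); s=monitor.read_state();F.append(s["force"]);T.append(s["ft_torque"]);Z.append(s["ee_pos"])
np.set_printoptions(precision=4,suppress=True)
R=cv2.Rodrigues(s["tool_rot"])[0]
print(np.mean(F,0),np.std(F,0),np.mean(T,0),np.mean(Z,0),R[:,2],"F tool",R.T@np.mean(F,0),s["width"],s["time"])
E
python3 f.py
```

```text
[ 0.3351 -0.6167 -1.2043] [0.5796 0.4853 0.4275] [-0.0335 -0.1451  0.0245] [ 0.5667 -0.296   0.1856] [-0.0074  0.0025 -1.    ] F tool [-0.5773  0.4112  1.2002] 0.26864045253824104 11.375
```

Request:
apply_moves:
  commands:
    - [255, [0, 0, 3], 0]
    - [255, [0, 0, 6], 0]
    - [255, [0, 0, 6], 0]
    - [255, [0, 0, 6], 0]

```text
time: 11.88
ee_pos: [0.5665, -0.2962, 0.1799]
tool_rot: [-2.338, -2.089, 0.007]
force: [-2.1, -0.3, 3.0]
width: 0.274
```

```bash
python3 f.py
```

```text
[-2.1645 -0.6833  3.8445] [0.5427 0.5688 0.6838] [-0.0989  0.4732  0.0906] [ 0.5665 -0.2962  0.1799] [-0.0076  0.0021 -1.    ] F tool [-0.9166 -2.1042 -3.8294] 0.2761920481570231 12.175
```

Request:
apply_moves:
  commands:
    - [255, [0, -0.4, 2], 0]
    - [255, [0, -0.4, 5], 0]
    - [255, [0, -0.4, 5], 0]
    - [255, [0, -0.4, 5], 0]

```text
time: 12.68
ee_pos: [0.5662, -0.2963, 0.1755]
tool_rot: [-2.338, -2.09, 0.007]
force: [-1.8, -0.1, 5.1]
width: 0.269
```

```bash
python3 f.py
```

```text
[-2.8878 -0.1849  5.1314] [0.5015 0.1639 0.2919] [-0.0051  0.5444  0.0992] [ 0.5663 -0.2963  0.1755] [-0.007   0.0017 -1.    ] F tool [-0.5022 -2.8855 -5.1114] 0.2679200304550931 12.975
```

Request:
apply_moves:
  commands:
    - [255, [0, -0.6, 2], 0]
    - [255, [0, -0.6, 5], 0]
    - [255, [0, -0.6, 5], 0]
    - [255, [0, -0.6, 5], 0]

```text
time: 13.48
ee_pos: [0.566, -0.2965, 0.172]
tool_rot: [-2.339, -2.091, 0.006]
force: [-2.7, -0.2, 7.9]
width: 0.274
```

```bash
python3 f.py
```

```text
[-3.3132  0.208   8.7739] [0.5336 0.3557 0.6537] [0.0945 0.704  0.0818] [ 0.566  -0.2965  0.172 ] [-0.0058  0.0006 -1.    ] F tool [-0.1639 -3.3665 -8.7545] 0.2759777960220266 13.775
```

Request:
apply_moves:
  commands:
    - [255, [0, -0.8, 2], 0]
    - [255, [0, -0.8, 4], 0]
    - [255, [0, -0.8, 4.5], 0]
    - [255, [0, -0.8, 4.5], 0]

```text
time: 14.28
ee_pos: [0.5659, -0.2968, 0.1702]
tool_rot: [-2.341, -2.092, 0.005]
force: [-5.4, 0.9, 11.8]
width: 0.27
```

```bash
python3 f.py
```

```text
[-4.1672  0.8373 12.2308] [0.3499 0.4645 0.6983] [0.304  0.9067 0.0919] [ 0.5658 -0.2968  0.1702] [-0.0039 -0.0006 -1.    ] F tool [  0.3544  -4.2806 -12.2152] 0.2734000058472527 14.575
```

The push is about 13 N net, inside the best band, and the rear and front contact forces come out at about 11 and 7 N. I'll take a last look for slip and uprightness.

```bash
python3 - <<'E'
from h import *
im=optics.read_camera("scene")[:,:,::-1].copy()
cv2.imwrite("pics/s5.png",cv2.resize(im[100:200,190:290],None,fx=6,fy=6,interpolation=cv2.INTER_CUBIC))
s=monitor.read_state();R=cv2.Rodrigues(s["tool_rot"])[0];e=s["ee_pos"]
f=lambda X:(proj("scene",X)-[190,100])*6+2.5
for z in(.105-.1,.105-.136):
  for x,y in((.021,.0065 if z>0 else .012),(-.021,.0065 if z>0 else .012),(.026,.012),(-.020,.012)): print(z,x,y,f(e+R@np.array([x,y,z])))
E
```

```text
0.0049999999999999906 0.021 0.0065 [[278.95872847 308.52853258]]
0.0049999999999999906 -0.021 0.0065 [[214.35102517 280.68123081]]
0.0049999999999999906 0.026 0.012 [[279.58275324 318.47796967]]
0.0049999999999999906 -0.02 0.012 [[208.59762383 287.7286051 ]]
-0.031000000000000014 0.021 0.012 [[257.30325479 258.92868294]]
-0.031000000000000014 -0.021 0.012 [[191.31966037 231.09210732]]
-0.031000000000000014 0.026 0.012 [[265.29667684 262.3019323 ]]
-0.031000000000000014 -0.02 0.012 [[192.86686292 231.74464855]]
```

View pics/s5.png

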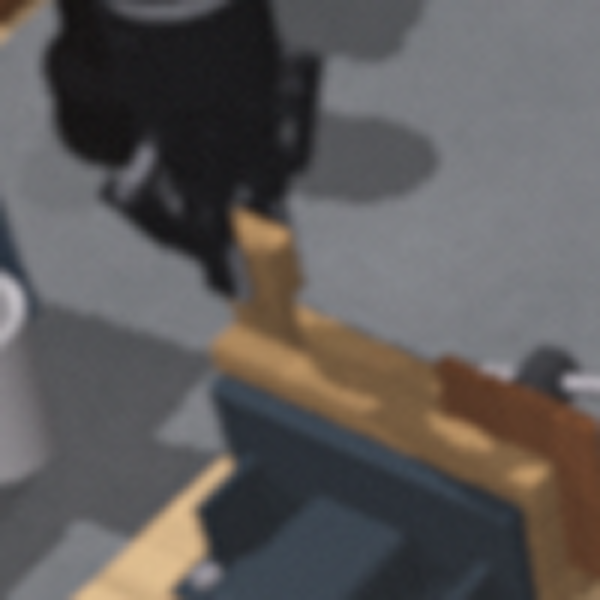

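```bash
python3 - <<'E'
from h import *
s=monitor.read_state();e=s["ee_pos"];R=cv2.Rodrigues(s["tool_rot"])[0]
f=lambda X:((proj("scene",X)-[190,100])*6+2.5)[0]
e4=np.array([.569,-.2964,.2532])
for q in((.026,.012,-.031),(.026,.012,.005),(.026,-.012,-.031)):
  v=R@np.array(q);print(q,"s4",f(e4+v),"now",f(e+v))
  print("  flip", f(e4+R@(np.array(q)*[1,-1,1])))
a=cv2.imread("pics/s4.png");b=cv2.imread("pics/s5.png")
cv2.imwrite("pics/cmp.png",np.hstack([a[50:350,170:370],b[170:470,200:400]]).repeat(2,0).repeat(2,1)[:600])
E
```

```text
(0.026, 0.012, -0.031) s4 [226.74843737 125.44534484] now [265.29667684 262.3019323 ]
  flip [261.32140958  97.05622207]
(0.026, 0.012, 0.005) s4 [242.74524047 188.40401397] now [279.58275324 318.47796967]
  flip [276.23561514 159.91981489]
(0.026, -0.012, -0.031) s4 [261.32140958  97.05622207] now [297.37950484 233.8597445 ]
  flip [226.74843737 125.44534484]
```

View pics/cmp.png

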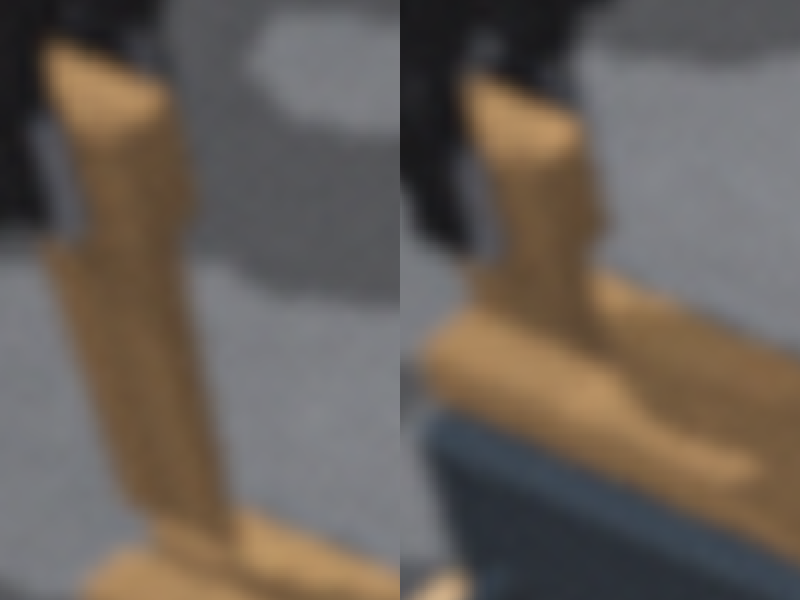

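The head's top corner moved by (35,138) px, against (36,137) predicted from the arm, so nothing slipped or tilted. Handing in.

```bash
python3 -c "
from plant import job;print(job.sign_off())"
```

```text
the job is handed in; nothing more can be done
None
```

I took the wooden wedge from the middle pocket of the rack and slid its blade into the gap at the empty end of the jaws. I handed the job in with the wedge still gripped at 60 N, about 15 s into the 64 s allowed.

Last checks before handing in:
- **Depth:** the tip is about 70 mm below the lips, roughly 14 mm past first touch. The gap measured about 8.8 mm.
- **Push:** about 13 N, inside the best band of 10 to 14 N.
- **Cheek forces:** I estimate about 11 N on the rear cheek and 7 N on the front. There is a sideways imbalance of about 4 N towards the rear cheek, which I did not null. These forces are worked out from the wrist force, not measured at the cheeks.
- **Squareness:** the tool is within about 0.01 rad of vertical and was lined up with the jaws within about 0.01 rad before going in.
- **Slip:** the wedge head moved (35,138) pixels in the picture against (36,137) predicted from the arm, so it has not slipped in the fingers.

No check failed. I did not re-measure the neighbours or bystanders at the end. The spacer and bradawl looked untouched in the picture taken after the lift.

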